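# Take a stem-thermometer reading through the guide port of a lidded sample pot

## Robot

A 6-joint arm with a two-finger parallel gripper is mounted at the origin on a cart in front of the work surface, level with it; the furniture and walls round the work are solid. World frame = base frame: x ahead of the robot, y to its left, z up, the work surface at z = 0. Lengths are in m, angles in rad, forces in N, time in s.
With the tool pointing down it reaches from about 0.35 to 0.975 m from the base axis. Payload 17.4 kg.
Tool frame: the origin (TCP) lies on the centre line of the jaws, within the pads' length; the fingertips stand 14 mm ahead of it and the grasp point (between the pads) lies 5 mm behind it; z points along the fingers, y is the line along which they close (so a half turn about z gives the same grasp; the last joint's range is limited). The gripper opens to 85 mm and grips with 20 to 120 N. Pads are 22 mm wide; open, the fingers measure 114 mm over their backs; the gripper's body (76 mm by 85 mm) begins 54 mm behind the grasp point. The pads swing forward as they close: fully open they stand 13 mm farther back than shut.
Start: joints at [-1.194, 0.116, 1.442, -0, 1.584, -0.038], TCP at [0.272, -0.618, 0.245] pointing down, gripper open.
Joint ranges: [-2.83, 2.83], [-0.83, 2.19], [0.07, 2.5], [-1.14, 4.28], [0.01, 3], [-2.97, 2.97]. Speed limits (rad/s): [1.89, 1.89, 2.22, 3.14, 3.14, 3.14].

## Interface

Orientations are given as [roll, pitch, yaw] about the fixed x, y, z axes, in that order (R = Rz(yaw) Ry(pitch) Rx(roll)).
In Python, from rig import arm gives the robot as it stands. The module is installed in compiled form; this text tells all that it offers.
- The arm moves only by the tool servo_tool, never from a script. Its argument "steps" is a list of rows, each an object of numbers: "gripper": the finger opening in mm, from 0 to 85.4; "dx", "dy", "dz": the shift along the tool's x, y, z in mm; "roll": the turn about the tool's z in degrees. In form: [{"gripper": .., "dx": .., "dy": .., "dz": .., "roll": ..}, ...]. A call has 1 to 12 rows; each row is the pose to reach, as a shift and turn from the pose commanded when the call began, along the tool's axes at that moment; what a row does not reach only later rows make up. A row lasts 1/8 s, in which the tool goes at most 62.5 mm and 10.7 degrees, less where a joint would pass 70% of its speed; a pose out of reach is approached as far as the arm can. A call with a gripper value outside its range is refused whole. The fingers move at their own pace and stop on an object; "squeeze" is the grip in N (left out, the last holds). Time passes only in rows, so rows that repeat a pose let the fingers close. It gives the time, the measured TCP pose, the force, the opening and the grip force at its end, in the units of the state.
- arm.get_state(): the state, without advancing time (a new reading comes with each control period).
- arm.get_image(name): name is "scene" or "top"; returns the picture (400x640x3 uint8, red, green, blue); there is no depth.
- arm.calibration(name): a dict with "vertical_fov" (degrees; the focal length in pixels is half the picture's height over the tangent of half this angle, whatever the lens; pixels are square), "cx", "cy" (the principal point, pixels), "R" (3x3) and "t" (3): a world point X has camera coordinates R X + t. Camera axes: x right, y down, z forward; pixel columns grow to the right and rows downward; lengths in m; the calibration is good to about 2 mm. A picture is of the moment at which its call begins. calibration takes no time and is no camera call.
- arm.finish_job(): hands the job in; it is judged then, once.
The state is a dict: "time_s": time; "joint_pos": joint angles; "joint_vel": joint speeds; "tau": joint torques, N m; "eef_pos": TCP position; "tcp_rot": TCP orientation; "ft_force": force on the tool from outside, world axes, zero at the start; "ft_torque": the same for the moment, N m; "width": finger opening in m; "grasp_force": force on a finger pad.
Only numpy, scipy, OpenCV 4.12 (cv2) and the standard library are available. Lean on these libraries where they do the work, as an engineer would, in place of code of your own. Each camera call takes 0.05 s, during which the arm holds its last target. There are 200 camera calls.

## Task

The lidded sample pot has finished warming: slide it along the glass of the warming plate, without lifting it, off the zone where it stands and fully inside the single-ring rest zone, and let go of it. Then take the thermometer out of the rack and lower its stem upright through the guide port in the middle of the pot's lid, without ever touching the pot with it, until the tip is in the lower half of the pot but well clear of its floor. Finish holding it there, still, upright and centred in the port, as a reading needs; leave the stirring rod, the beaker and the sample bottle alone.

Things in the scene. Friction and masses are not known exactly. Their poses are not given: they have to be found in the camera images.
- hob: Warming plate with a flat black glass top and a steel body, 200 (x) x 340 (y) x 42 mm high, fixed to the table; two control knobs on its front (-x) face. Origin: centre of its underside; the glass is 42 mm above it. The two printed zones lie side by side along its y axis, at y = +90 and -90 mm; which is which varies.
- heat_zone: Printed marking flat on the glass, where the pot stands at first: a double outer ring (136 and 127 mm across) and an inner ring 72 mm across. Origin: its centre, on the glass.
- rest_zone: The other printed marking flat on the glass, empty at first: one single ring, 128 mm across (the pot goes fully inside it). Origin: its centre, on the glass.
- pot: Round steel pot, 96 mm across, lid clipped on for good (101 mm over the lid, 112 over its two clips at +-y), loose, about 0.6 kg, slides on the glass. Origin: centre of its underside. Lid top 78 mm above it, lid underside 74, inner floor 3 mm. In the middle of the lid stands the guide port (see port). A straight level handle points along the pot's -x, roughly towards the robot.
- port (a point): Centre of the mouth of the guide port, on the pot's axis, 90 mm above its underside: a collar 26 mm across on the lid with a straight round bore 16 mm in diameter, from 90 mm down to 74 mm height, open into the hollow pot.
- handle (a point): Middle of the pot's black handle grip: a bar 90 mm long (along the pot's x), 18 mm wide (y), 14 mm thick, 113 mm out (-x) from the pot's axis and 55 mm above its underside; its ends are 68 and 158 mm from the axis. 48 mm of free space below it to the glass. Can be pinched from above across its width.
- rack: Rack of bent aluminium sheet, fixed to the table: a flat top 60 (x) x 170 (y) mm, 118 mm above its origin (centre of its underside), on two end walls with feet. Two holes 12 mm in diameter through the 3 mm top at y = +45 and -45 mm; the thermometer hangs in one, the stirring rod in the other (which varies).
- thermometer: Digital stem thermometer, loose, 60 g, hanging upright in a rack hole: a white box-shaped head 20 (x) x 32 (y) x 62 mm (z), small display on its -x face; below it, on its middle axis, a straight steel stem 5 mm thick, 110 mm long (top 4 mm: neck 8.4 mm thick). Origin: centre of the head's underside, resting on the rack's top; z up. Grip the head from above across y or x.
- stem_tip (a point): Tip of the thermometer's stem, 110 mm below the underside of the head, on its axis.
- stir_rod: Glass stirring rod with a round button end 18 mm across and 11 mm high, rod 7 mm thick and 98 mm long, loose, hanging in the other rack hole by its button. Origin: centre of the button's underside. To be left alone.
- beaker: Small graduated plastic beaker with a spout, 64 x 75 x 78 mm, loose, standing behind the work. Origin: centre of its underside. To be left alone.
- sample_bottle: White sample bottle with a blue cap, 41 mm across, 98 mm high, loose, standing behind the work. Origin: centre of its underside. To be left alone.
There are look-alikes about, which are no part of the job. What is meant by the thermometer is not black, and is the smaller of those in its own colour.

How it is judged:
By the outcome, as a careful person would: the job done as asked, in the order asked, and still so for the second after the job is handed in, while the arm keeps its last pose, push and grip.
It also fails if it takes over 67 s, if anything falls off the work surface, if the arm or the gripper's body presses on something with over 40 N, if the wrist force passes 120 N, or if a joint passes its speed limit or range.

## Working session

There is one attempt and no reset: what is moved stays moved. The work goes in short steps, Python scripts to look and compute and a tool call to move; the robot and the scene stay as the last step left them, time stands still between calls to the robot, and variables do not carry over. Pictures are saved under pics/ and viewed, at most 10 in all, crops included, and the job is handed in when it is done.

Besides the shell and the picture viewer there is one more tool, called after "Emit:" by a JSON object that holds its "op" and its "data". servo_tool: Moves the arm, as the interface text tells. Its arguments: {"type":"object","properties":{"steps":{"type":"array","items":{"type":"object","properties":{"gripper":{"type":"number"},"dx":{"type":"number"},"dy":{"type":"number"},"dz":{"type":"number"},"roll":{"type":"number"}}}},"squeeze":{"type":"number"}},"required":["steps"]}

```bash
mkdir -p pics; python3 - <<'E'
from rig import arm
import cv2
for n in("scene","top"):
    cv2.imwrite(f"pics/{n}0.png",arm.get_image(n)[:,:,::-1])
    print(n,arm.calibration(n))
s=arm.get_state();print(s)
E
```

```text
scene {'vertical_fov': 49.23682310688193, 'cx': 321.8832499390432, 'cy': 197.96123525162187, 'R': array([[-0.79300222, -0.60920762, -0.00368197],
       [-0.42106143,  0.55244122, -0.71938583],
       [ 0.4402894 , -0.56892423, -0.69460094]]), 't': array([0.42119109, 0.36051985, 0.79142547])}
top {'vertical_fov': 49.185958689602174, 'cx': 318.2151578021517, 'cy': 199.90814795282054, 'R': array([[ 0.02823179, -0.99948043, -0.01555136],
       [-0.98883848, -0.02564758, -0.14676738],
       [ 0.14629227,  0.01952129, -0.98904878]]), 't': array([-0.0813937 ,  0.59553299,  1.00135451])}
{'time_s': 0.1, 'joint_pos': array([-1.19377855e+00,  1.16454320e-01,  1.44223753e+00, -3.01746656e-05,
        1.58396716e+00, -3.77997344e-02]), 'joint_vel': array([-0.00013587, -0.00139568, -0.00317151,  0.00118268, -0.00062656,
        0.00133035]), 'tau': array([ 5.23268791e-04, -7.33661842e+01, -6.33790326e+01, -1.12608611e-04,
        5.27083233e-03, -9.82630127e-06]), 'eef_pos': array([ 0.27196612, -0.61761175,  0.24460073]), 'tcp_rot': array([-3.14052592e+00, -1.01476019e-05,  4.14817120e-01]), 'ft_force': array([ 0.08660495,  0.09644667, -0.14370933]), 'ft_torque': array([-0.02219575,  0.00224773, -0.00979383]), 'grasp_force': 0.0, 'width': 0.08574701690574188}
```

View pics/scene0.png

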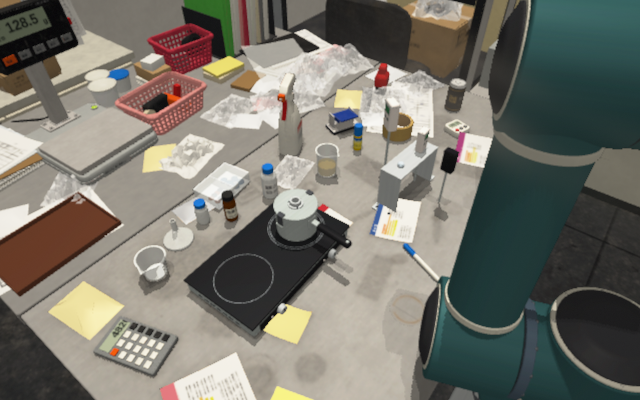

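View pics/top0.png

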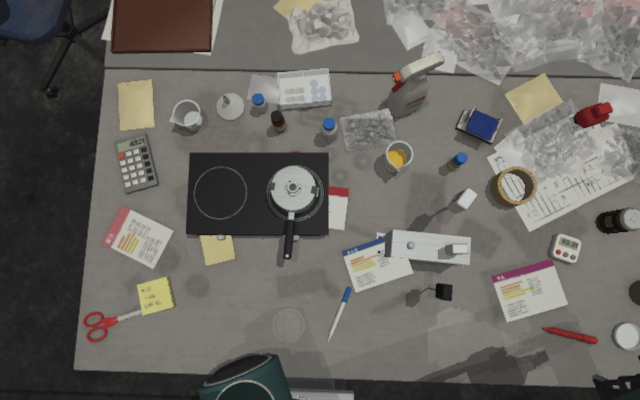

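The top view shows the pot on the right-hand zone (294,188) with its handle towards the robot at (288,240). The empty rest ring is at (220,192). The rack is at (428,247), with the thermometer head at (459,248) and the rod button at (410,244). The other white stem (467,198) and the black one (444,292) are look-alikes. I'll enlarge both views.

```bash
cat > h.py <<'E'
import numpy as np, cv2
from rig import arm
from scipy.optimize import least_squares
C={n:arm.calibration(n) for n in("scene","top")}
def proj(n,X):
    c=C[n];f=200/np.tan(np.radians(c["vertical_fov"])/2)
    p=np.atleast_2d(X)@c["R"].T+c["t"]; return p[:,:2]/p[:,2:]*f+[c["cx"],c["cy"]]
def ray(n,u):
    c=C[n];f=200/np.tan(np.radians(c["vertical_fov"])/2)
    d=c["R"].T@np.array([(u[0]-c["cx"])/f,(u[1]-c["cy"])/f,1]); return -c["R"].T@c["t"],d
def onz(n,u,z):
    o,d=ray(n,u); return o+d*(z-o[2])/d[2]
def tri(us,ut):
    r=least_squares(lambda X:np.r_[proj("scene",X)[0]-us,proj("top",X)[0]-ut],[.6,0,.1]); return r.x,np.abs(r.fun).max()
def crop(img,x,y,w,h,k): return cv2.resize(img[y:y+h,x:x+w],None,fx=k,fy=k,interpolation=cv2.INTER_CUBIC)
E
python3 - <<'E'
import cv2
from h import crop
s=cv2.imread("pics/scene0.png");t=cv2.imread("pics/top0.png")
cv2.imwrite("pics/a.png",crop(t,180,140,160,120,5))
cv2.imwrite("pics/b.png",crop(s,180,170,180,160,4)[:600])
a=crop(t,380,180,100,100,4);b=crop(s,370,90,100,150,4)
import numpy as np
o=np.zeros((600,800,3),np.uint8);o[:400,:400]=a;o[:,400:]=b
cv2.imwrite("pics/c.png",o)
E
```

```text
(no output)
```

View pics/a.png

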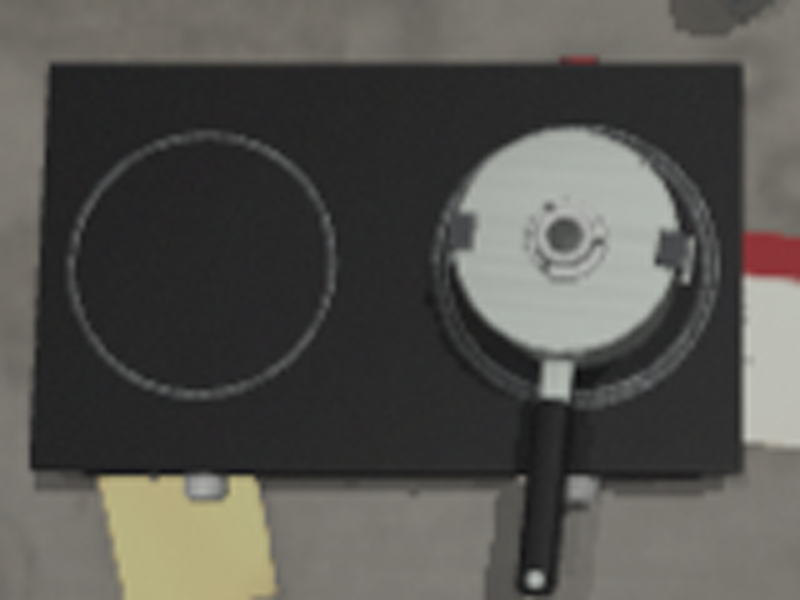

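View pics/b.png

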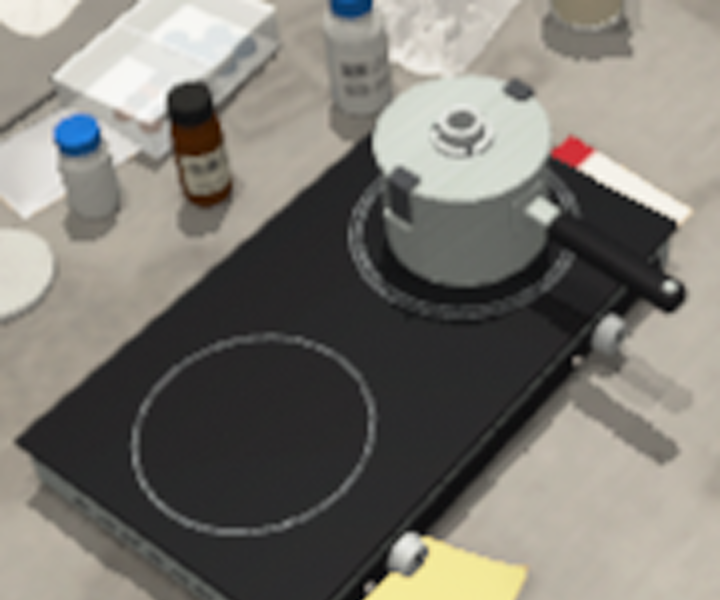

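View pics/c.png

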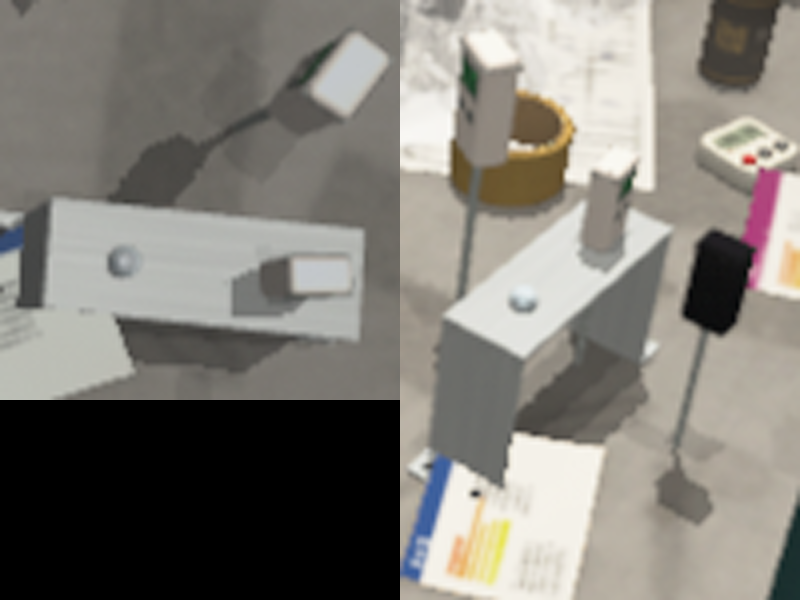

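Pot port: top crop (566,234), scene crop (462,121). Rest ring: top crop centre (203,264), scene (255,434). Rack thermometer head top: top crop (321,275), scene (615,161). The head display faces +x-ish or similar and is roughly axis-aligned. The taller white one and the black one are decoys.

```bash
cat >> h.py <<'E'
def A(u,v): return np.array([180+(u+.5)/5-.5,140+(v+.5)/5-.5])
def B(u,v): return np.array([180+(u+.5)/4-.5,170+(v+.5)/4-.5])
def Ct(u,v): return np.array([380+(u+.5)/4-.5,180+(v+.5)/4-.5])
def Cs(u,v): return np.array([370+(u-400+.5)/4-.5,90+(v+.5)/4-.5])
E
python3 - <<'E'
from h import *
np.set_printoptions(precision=4,suppress=True)
for n,s,t in [("port",B(462,120),A(566,234)),("hole",B(670,289),A(535,579)),("hstart",B(556,230),A(552,402)),("ringc",B(254,433),A(203,264)),
 ("head",Cs(615,161),Ct(321,275)),("button",Cs(523,297),Ct(124,260)),
 ("rk1",Cs(443,318),Ct(52,198)),("rk2",Cs(524,357),Ct(44,307)),("rk3",Cs(672,231),Ct(361,340)),("rk4",Cs(590,198),Ct(364,229)),
 ("hobFL",B(17,441),A(51,64)),("hobFR",B(676,222),A(742,471))]:
    print(n,*tri(s,t))
print("ring top z42",[onz("top",A(*p),.042) for p in[(68,264),(337,264),(203,130),(203,399)]])
print("hob",[onz("top",A(*p),.042) for p in[(51,64),(742,64),(742,471),(31,470)]])
print("head cs",[onz("top",Ct(*p),.18) for p in[(293,257),(349,256),(353,293),(291,294)]])
print("rack hole line z118",[onz("top",Ct(*p),.118) for p in[(52,198),(364,229),(361,340),(44,307)]])
E
```

```text
port [ 0.6136 -0.01    0.1291] 0.06758662257323067
hole [0.4629 0.0003 0.1011] 0.04576789941017978
hstart [ 0.5427 -0.0036  0.0908] 0.04702633605381834
ringc [0.6109 0.1726 0.0378] 0.15662906138587118
head [ 0.4861 -0.3591  0.1765] 0.420738381990418
button [ 0.4932 -0.2698  0.1222] 0.09506361604621816
rk1 [ 0.5266 -0.2321  0.1135] 0.11412637751152488
rk2 [ 0.467  -0.2274  0.1167] 0.15693712727068032
rk3 [ 0.4546 -0.3997  0.1119] 0.445982066017109
rk4 [ 0.5155 -0.4034  0.109 ] 0.7271844459365298
hobFL [0.7081 0.2534 0.0379] 0.04885189870623208
hobFR [ 0.5184 -0.0902  0.0379] 0.38614436923944595
ring top z42 [array([0.6082, 0.2366, 0.042 ]), array([0.6115, 0.1066, 0.042 ]), array([0.6758, 0.1754, 0.042 ]), array([0.5446, 0.1673, 0.042 ])]
hob [array([0.7069, 0.2519, 0.042 ]), array([ 0.7151, -0.0857,  0.042 ]), array([ 0.5173, -0.0906,  0.042 ]), array([0.5086, 0.2473, 0.042 ])]
head cs [array([ 0.494 , -0.3443,  0.18  ]), array([ 0.4953, -0.3727,  0.18  ]), array([ 0.4767, -0.3743,  0.18  ]), array([ 0.4753, -0.343 ,  0.18  ])]
rack hole line z118 [array([ 0.526 , -0.2315,  0.118 ]), array([ 0.5137, -0.401 ,  0.118 ]), array([ 0.4538, -0.398 ,  0.118 ]), array([ 0.4667, -0.2273,  0.118 ])]
```

```bash
cat >> h.py <<'E'
from scipy.spatial.transform import Rotation as Ro
def go(x,y,z,yaw):
    s=arm.get_state();R=Ro.from_euler("xyz",s["tcp_rot"]).as_matrix()
    d=R.T@(np.array([x,y,z])-s["eef_pos"])*1000
    roll=-np.degrees(yaw-np.arctan2(R[1,0],R[0,0])); roll=(roll+180)%360-180
    print("move dx dy dz roll",d.round(1),round(roll,1),"t",s["time_s"])
E
python3 - <<'E'
from h import *
print("decoys",tri(Cs(490,45),Ct(350,73)), tri(Cs(725,245),np.array([444,292])))
print(onz("top",A(566,234),.132),onz("top",Ct(321,275),.18))
go(.501,-.002,.30,-.068);go(.501,-.002,.092,-.068)
E
```

```text
decoys (array([ 0.58327908, -0.36135319,  0.22207653]), np.float64(0.40298543999506364)) (array([ 0.39697899, -0.32709578,  0.17245386]), np.float64(0.05316233191445008))
[ 0.6129496  -0.01029697  0.132     ] [ 0.48530551 -0.35833153  0.18      ]
move dx dy dz roll [ 457.7 -471.2  -54.9] 27.7 t 0.1
move dx dy dz roll [ 457.7 -470.9  153.1] 27.7 t 0.1
```

Emit:
{"op": "servo_tool", "data": {"steps": [{"dz": -85,"gripper": 50},{"dx": 40,"dy": -40,"dz": -85,"roll": 5},{"dx": 80,"dy": -80,"dz": -85,"roll": 10},{"dx": 120,"dy": -120,"dz": -85,"roll": 15},{"dx": 160,"dy": -160,"dz": -85,"roll": 20},{"dx": 200,"dy": -205,"dz": -85,"roll": 25},{"dx": 240,"dy": -245,"dz": -85,"roll": 27.7},{"dx": 280,"dy": -288,"dz": -85,"roll": 27.7},{"dx": 325,"dy": -335,"dz": -85,"roll": 27.7},{"dx": 370,"dy": -380,"dz": -85,"roll": 27.7},{"dx": 415,"dy": -426,"dz": -85,"roll": 27.7},{"dx": 458,"dy": -471,"dz": -85,"roll": 27.7}]}}

```text
$.steps[0]: bad value
```

```bash
python3 -c "
from h import *
print(arm.get_state()['joint_pos'],arm.get_state()['eef_pos'],arm.get_state()['width']);go(.501,-.002,.092,-.068)"
```

```text
[-1.19377855e+00  1.16454320e-01  1.44223753e+00 -3.01746656e-05
  1.58396716e+00 -3.77997344e-02] [ 0.27196612 -0.61761175  0.24460073] 0.08574701690574188
move dx dy dz roll [ 457.7 -470.9  153.1] 27.7 t 0.1
```

Emit:
{"op": "servo_tool", "data": {"steps": [{"dx": 0,"dy": 0,"dz": -60,"roll": 0,"gripper": 50},{"dx": 40,"dy": -40,"dz": -85,"roll": 5,"gripper": 50},{"dx": 80,"dy": -80,"dz": -85,"roll": 10,"gripper": 50},{"dx": 120,"dy": -120,"dz": -85,"roll": 15,"gripper": 50},{"dx": 160,"dy": -160,"dz": -85,"roll": 20,"gripper": 50},{"dx": 200,"dy": -205,"dz": -85,"roll": 25,"gripper": 50},{"dx": 240,"dy": -245,"dz": -85,"roll": 27.7,"gripper": 50},{"dx": 280,"dy": -288,"dz": -85,"roll": 27.7,"gripper": 50},{"dx": 325,"dy": -335,"dz": -85,"roll": 27.7,"gripper": 50},{"dx": 370,"dy": -380,"dz": -85,"roll": 27.7,"gripper": 50},{"dx": 415,"dy": -426,"dz": -85,"roll": 27.7,"gripper": 50},{"dx": 458,"dy": -471,"dz": -85,"roll": 27.7,"gripper": 50}]}}

```text
time_s: 1.6
eef_pos: [0.4998, -0.005, 0.3303]
tcp_rot: [3.142, -0.0, -0.069]
ft_force: [0.0, -1.4, 1.1]
width: 0.0505
grasp_force: 0.0
```

```bash
python3 -c "
from h import *
print(arm.get_state()['joint_pos'],arm.get_state()['eef_pos'],arm.get_state()['width']);go(.501,-.002,.092,-.068)"
```

```text
[-6.10096608e-02 -2.77619366e-01  1.67594096e+00 -1.02605317e-05
  1.74306892e+00  1.57830825e+00] [ 0.49975971 -0.00498332  0.33026254] 0.050539630290159614
move dx dy dz roll [  1.   -3.1 238.3] -0.0 t 1.6
```

Emit:
{"op": "servo_tool", "data": {"steps": [{"dx": 0,"dy": 0,"dz": 50,"roll": 0,"gripper": 50},{"dx": 0,"dy": 0,"dz": 100,"roll": 0,"gripper": 50},{"dx": 0,"dy": 0,"dz": 150,"roll": 0,"gripper": 50},{"dx": 0,"dy": 0,"dz": 180,"roll": 0,"gripper": 50},{"dx": 0,"dy": 0,"dz": 200,"roll": 0,"gripper": 50},{"dx": 0,"dy": 0,"dz": 200,"roll": 0,"gripper": 50},{"dx": 0,"dy": 0,"dz": 200,"roll": 0,"gripper": 50}]}}

```text
time_s: 2.48
eef_pos: [0.5001, -0.0072, 0.1317]
tcp_rot: [3.142, -0.002, -0.069]
ft_force: [-0.1, 0.4, 0.6]
width: 0.0501
grasp_force: 0.0
```

```bash
python3 -c "
from h import *
s=arm.get_image('scene')[:,:,::-1];t=arm.get_image('top')[:,:,::-1]
o=np.zeros((600,800,3),np.uint8);o[:400]=cv2.resize(np.hstack([crop(t,240,170,100,100,4),crop(s,270,170,100,100,4)]),(800,400));cv2.imwrite('pics/d.png',o[:400])
go(.501,-.002,.092,-.068)"
```

```text
move dx dy dz roll [ 0.4 -5.2 39.7] -0.0 t 2.575
```

View pics/d.png

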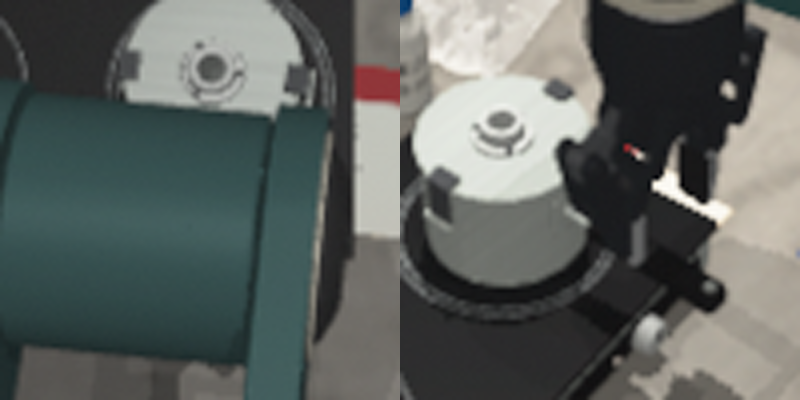

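The right half (scene) shows the fingers straddling the handle, whose end is at (710,290). The port is at (500,120), not moved.

Emit:
{"op": "servo_tool", "data": {"steps": [{"dx": 0,"dy": -5,"dz": 0,"roll": 0,"gripper": 50},{"dx": 0,"dy": -5,"dz": 15,"roll": 0,"gripper": 50},{"dx": 0,"dy": -5,"dz": 30,"roll": 0,"gripper": 50},{"dx": 0,"dy": -5,"dz": 38,"roll": 0,"gripper": 50},{"dx": 0,"dy": -5,"dz": 38,"roll": 0,"gripper": 50},{"dx": 0,"dy": -5,"dz": 38,"roll": 0,"gripper": 50}]}}

```text
time_s: 3.32
eef_pos: [0.5001, -0.0022, 0.0926]
tcp_rot: [-3.142, -0.0, -0.069]
ft_force: [-0.4, -0.1, -0.2]
width: 0.0498
grasp_force: 0.0
```

Emit:
{"op": "servo_tool", "data": {"steps": [{"dx": 0,"dy": 0,"dz": 0,"roll": 0,"gripper": 34},{"dx": 0,"dy": 0,"dz": 0,"roll": 0,"gripper": 28},{"dx": 0,"dy": 0,"dz": 0,"roll": 0,"gripper": 24},{"dx": 0,"dy": 0,"dz": 0,"roll": 0,"gripper": 20},{"dx": 0,"dy": 0,"dz": 0,"roll": 0,"gripper": 12},{"dx": 0,"dy": 0,"dz": 0,"roll": 0,"gripper": 8},{"dx": 0,"dy": 0,"dz": 0,"roll": 0,"gripper": 8},{"dx": 0,"dy": 0,"dz": 0,"roll": 0,"gripper": 8}], "squeeze": 60}}

```text
time_s: 4.32
eef_pos: [0.4999, -0.0021, 0.0924]
tcp_rot: [-3.141, -0.0, -0.069]
ft_force: [-2.0, 2.9, 4.9]
width: 0.0169
grasp_force: 58.7
```

Emit:
{"op": "servo_tool", "data": {"steps": [{"dx": -0.2,"dy": -2,"dz": 0,"roll": 0,"gripper": 8},{"dx": -0.5,"dy": -6,"dz": 0,"roll": 0,"gripper": 8},{"dx": -1,"dy": -12,"dz": 0,"roll": 0,"gripper": 8},{"dx": -1.7,"dy": -20,"dz": 0,"roll": 0,"gripper": 8},{"dx": -2.4,"dy": -28,"dz": 0,"roll": 0,"gripper": 8},{"dx": -3.1,"dy": -36,"dz": 0,"roll": 0,"gripper": 8},{"dx": -3.8,"dy": -44,"dz": 0,"roll": 0,"gripper": 8},{"dx": -4.5,"dy": -52,"dz": 0,"roll": 0,"gripper": 8},{"dx": -5.2,"dy": -60,"dz": 0,"roll": 0,"gripper": 8},{"dx": -5.7,"dy": -66,"dz": 0,"roll": 0,"gripper": 8},{"dx": -6,"dy": -70,"dz": 0,"roll": 0,"gripper": 8},{"dx": -6,"dy": -70,"dz": 0,"roll": 0,"gripper": 8}]}}

```text
time_s: 5.82
eef_pos: [0.4988, 0.0681, 0.0923]
tcp_rot: [3.141, -0.0, -0.069]
ft_force: [1.7, -3.3, 2.6]
width: 0.0167
grasp_force: 58.7
```

Emit:
{"op": "servo_tool", "data": {"steps": [{"dx": -0.2,"dy": -3,"dz": 0,"roll": 0,"gripper": 8},{"dx": -0.8,"dy": -10,"dz": 0,"roll": 0,"gripper": 8},{"dx": -1.8,"dy": -22,"dz": 0,"roll": 0,"gripper": 8},{"dx": -2.9,"dy": -34,"dz": 0,"roll": 0,"gripper": 8},{"dx": -3.9,"dy": -46,"dz": 0,"roll": 0,"gripper": 8},{"dx": -4.9,"dy": -58,"dz": 0,"roll": 0,"gripper": 8},{"dx": -6,"dy": -70,"dz": 0,"roll": 0,"gripper": 8},{"dx": -7,"dy": -82,"dz": 0,"roll": 0,"gripper": 8},{"dx": -8,"dy": -94,"dz": 0,"roll": 0,"gripper": 8},{"dx": -9,"dy": -105,"dz": 0,"roll": 0,"gripper": 8},{"dx": -9.5,"dy": -111,"dz": 0,"roll": 0,"gripper": 8},{"dx": -9.5,"dy": -111,"dz": 0,"roll": 0,"gripper": 8}]}}

```text
time_s: 7.32
eef_pos: [0.4969, 0.1797, 0.0923]
tcp_rot: [-3.141, 0.0, -0.068]
ft_force: [2.0, -1.0, 2.7]
width: 0.0169
grasp_force: 58.8
```

Emit:
{"op": "servo_tool", "data": {"steps": [{"dx": 0,"dy": 0,"dz": 0,"roll": 0,"gripper": 8},{"dx": 0,"dy": 0,"dz": 0,"roll": 0,"gripper": 25},{"dx": 0,"dy": 0,"dz": 0,"roll": 0,"gripper": 50},{"dx": 0,"dy": 0,"dz": 0,"roll": 0,"gripper": 50},{"dx": 0,"dy": 0,"dz": -20,"roll": 0,"gripper": 50},{"dx": 0,"dy": 0,"dz": -60,"roll": 0,"gripper": 50},{"dx": 0,"dy": 0,"dz": -110,"roll": 0,"gripper": 50},{"dx": 0,"dy": 0,"dz": -170,"roll": 0,"gripper": 50},{"dx": 0,"dy": 0,"dz": -230,"roll": 0,"gripper": 50},{"dx": 0,"dy": 0,"dz": -230,"roll": 0,"gripper": 50}]}}

```text
time_s: 8.57
eef_pos: [0.4974, 0.1797, 0.3291]
tcp_rot: [-3.139, -0.008, -0.069]
ft_force: [-0.9, 0.8, 0.0]
width: 0.05
grasp_force: 0.0
```

```bash
python3 -c "
from h import *
r=np.arctan2(-.4137+.401+0,1)
go(.486,-.359,.335,0)
go(.486,-.359,.165,0)"
```

```text
move dx dy dz roll [ 25.6 538.2  -7.3] -3.9 t 8.575
move dx dy dz roll [ 24.3 538.7 162.7] -3.9 t 8.575
```

Emit:
{"op": "servo_tool", "data": {"steps": [{"dx": 2,"dy": 20,"dz": -5,"roll": -2,"gripper": 50},{"dx": 4,"dy": 60,"dz": -5,"roll": -4,"gripper": 50},{"dx": 6,"dy": 110,"dz": -5,"roll": -6.5,"gripper": 50},{"dx": 8,"dy": 160,"dz": -5,"roll": -6.5,"gripper": 50},{"dx": 11,"dy": 215,"dz": -5,"roll": -6.5,"gripper": 50},{"dx": 14,"dy": 270,"dz": -5,"roll": -6.5,"gripper": 50},{"dx": 16,"dy": 325,"dz": -5,"roll": -6.5,"gripper": 50},{"dx": 18,"dy": 380,"dz": -5,"roll": -6.5,"gripper": 50},{"dx": 20,"dy": 430,"dz": -5,"roll": -6.5,"gripper": 50},{"dx": 23,"dy": 480,"dz": -5,"roll": -6.5,"gripper": 50},{"dx": 25,"dy": 520,"dz": -5,"roll": -6.5,"gripper": 50},{"dx": 25,"dy": 538,"dz": -5,"roll": -6.5,"gripper": 50}]}}

```text
time_s: 10.07
eef_pos: [0.4843, -0.3605, 0.3271]
tcp_rot: [-3.141, 0.001, 0.043]
ft_force: [-0.2, 0.2, -0.7]
width: 0.0502
grasp_force: 0.0
```

Emit:
{"op": "servo_tool", "data": {"steps": [{"dx": 0,"dy": 0,"dz": 0,"roll": 0,"gripper": 60},{"dx": 0,"dy": 0,"dz": 20,"roll": 0,"gripper": 60},{"dx": 0,"dy": 0,"dz": 60,"roll": 0,"gripper": 60},{"dx": 0,"dy": 0,"dz": 80,"roll": 0,"gripper": 60},{"dx": 0,"dy": 0,"dz": 80,"roll": 0,"gripper": 60},{"dx": 0,"dy": 0,"dz": 80,"roll": 0,"gripper": 60}]}}

```text
time_s: 10.82
eef_pos: [0.4852, -0.3589, 0.2487]
tcp_rot: [3.141, -0.001, 0.045]
ft_force: [-0.6, 0.1, -0.2]
width: 0.0599
grasp_force: 0.0
```

```bash
python3 -c "
from h import *
s=arm.get_image('scene')[:,:,::-1];t=arm.get_image('top')[:,:,::-1]
cv2.imwrite('pics/s1.png',s);cv2.imwrite('pics/t1.png',t)
cv2.imwrite('pics/e.png',np.hstack([crop(s,370,90,100,150,4),crop(t,185,150,80,120,5)]))
go(.486,-.359,.148,.045)"
```

```text
move dx dy dz roll [  0.6  -0.2 100.8] -0.0 t 10.925
```

View pics/e.png

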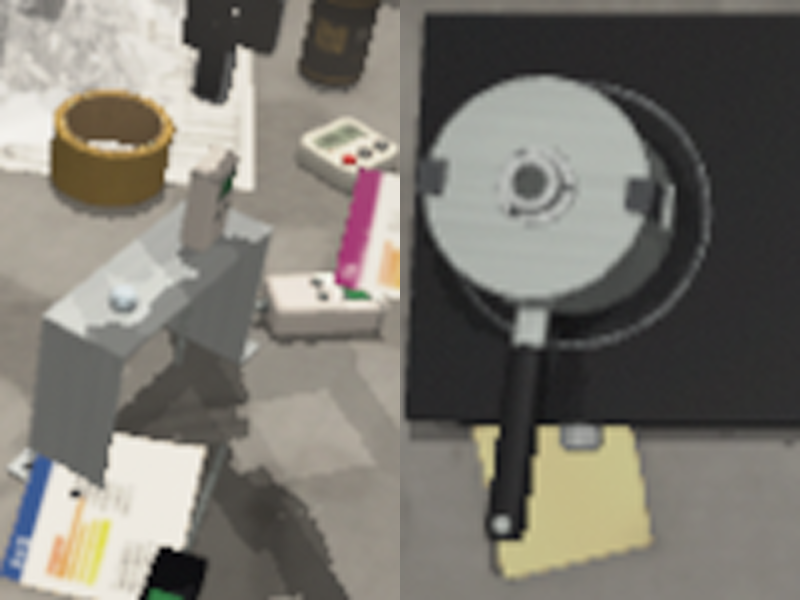

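The pot now stands inside the rest ring. Port top crop (530,182) sits inside the ring spanning about (440..710, 80..347). The free-standing decoys have toppled, with the white one at (325,300) and the black one at (175,580). I'll check whether the thermometer was disturbed.

```bash
python3 -c "
from h import *
a=cv2.imread('pics/scene0.png');b=cv2.imread('pics/s1.png');t=cv2.imread('pics/t1.png')
o=np.zeros((600,800,3),np.uint8)
o[:360,:400]=crop(a,405,120,40,36,10);o[:360,400:]=crop(b,405,120,40,36,10)
o[360:,:384]=cv2.resize(t,(384,240),interpolation=cv2.INTER_AREA);o[360:,400:784]=cv2.resize(b,(384,240),interpolation=cv2.INTER_AREA)
cv2.imwrite('pics/f.png',o)
print(onz('top',np.array([185+(130.5)/5-.5,150+182.5/5-.5]),.132))"
```

```text
[0.60923095 0.17106598 0.132     ]
```

View pics/f.png

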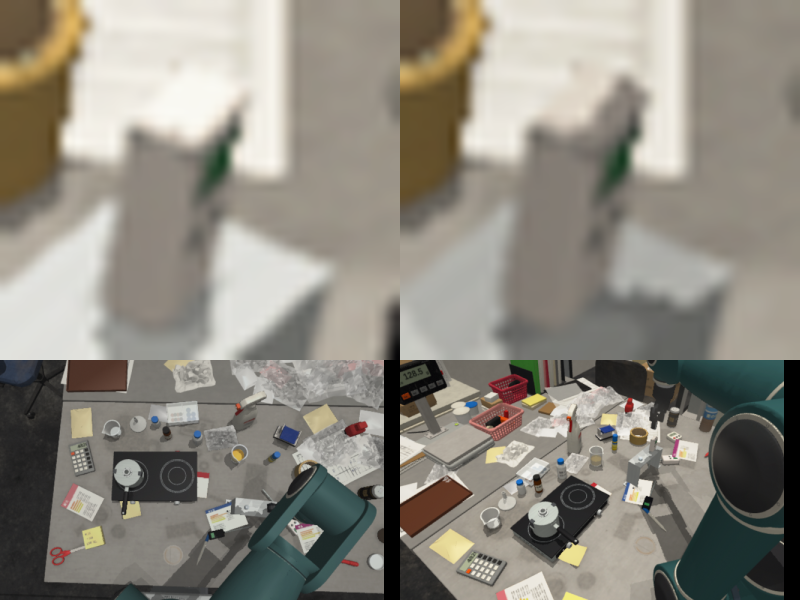

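The thermometer head is in the same place in both crops; only its shadow changed. I'll descend and grip it.

Emit:
{"op": "servo_tool", "data": {"steps": [{"dx": 0.5,"dy": 0,"dz": 30,"roll": 0,"gripper": 60},{"dx": 0.5,"dy": 0,"dz": 55,"roll": 0,"gripper": 60},{"dx": 0.5,"dy": 0,"dz": 75,"roll": 0,"gripper": 60},{"dx": 0.5,"dy": 0,"dz": 90,"roll": 0,"gripper": 60},{"dx": 0.5,"dy": 0,"dz": 99,"roll": 0,"gripper": 60},{"dx": 0.5,"dy": 0,"dz": 99,"roll": 0,"gripper": 60},{"dx": 0.5,"dy": 0,"dz": 99,"roll": 0,"gripper": 60}]}}

```text
time_s: 11.8
eef_pos: [0.4856, -0.3591, 0.1491]
tcp_rot: [3.141, -0.001, 0.045]
ft_force: [-0.3, 0.7, -0.2]
width: 0.0603
grasp_force: 0.0
```

Emit:
{"op": "servo_tool", "data": {"steps": [{"dx": 0,"dy": 0,"dz": 0,"roll": 0,"gripper": 48},{"dx": 0,"dy": 0,"dz": 0,"roll": 0,"gripper": 42},{"dx": 0,"dy": 0,"dz": 0,"roll": 0,"gripper": 38},{"dx": 0,"dy": 0,"dz": 0,"roll": 0,"gripper": 34},{"dx": 0,"dy": 0,"dz": 0,"roll": 0,"gripper": 30},{"dx": 0,"dy": 0,"dz": 0,"roll": 0,"gripper": 26},{"dx": 0,"dy": 0,"dz": 0,"roll": 0,"gripper": 20},{"dx": 0,"dy": 0,"dz": 0,"roll": 0,"gripper": 20}], "squeeze": 40}}

```text
time_s: 12.8
eef_pos: [0.4854, -0.3589, 0.1484]
tcp_rot: [3.141, -0.0, 0.045]
ft_force: [0.2, 0.7, 3.0]
width: 0.0316
grasp_force: 39.7
```

Emit:
{"op": "servo_tool", "data": {"steps": [{"dx": 0,"dy": 0,"dz": -5,"roll": 0,"gripper": 20},{"dx": 0,"dy": 0,"dz": -15,"roll": 0,"gripper": 20},{"dx": 0,"dy": 0,"dz": -30,"roll": 0,"gripper": 20},{"dx": 0,"dy": 0,"dz": -50,"roll": 0,"gripper": 20},{"dx": 0,"dy": 0,"dz": -70,"roll": 0,"gripper": 20},{"dx": 0,"dy": 0,"dz": -90,"roll": 0,"gripper": 20},{"dx": 0,"dy": 0,"dz": -110,"roll": 0,"gripper": 20},{"dx": 0,"dy": 0,"dz": -130,"roll": 0,"gripper": 20},{"dx": 0,"dy": 0,"dz": -155,"roll": 0,"gripper": 20},{"dx": 0,"dy": 0,"dz": -180,"roll": 0,"gripper": 20},{"dx": 0,"dy": 0,"dz": -195,"roll": 0,"gripper": 20},{"dx": 0,"dy": 0,"dz": -200,"roll": 0,"gripper": 20}]}}

```text
time_s: 14.3
eef_pos: [0.4855, -0.359, 0.3492]
tcp_rot: [3.141, -0.001, 0.045]
ft_force: [0.7, 0.6, -1.3]
width: 0.0314
grasp_force: 39.6
```

```bash
python3 -c "
from h import *
go(.609,.171,.348,.045);print(arm.get_state()['width'])"
```

```text
move dx dy dz roll [ 147.1 -523.9    1. ] -0.0 t 14.3
0.03144451477892814
```

Emit:
{"op": "servo_tool", "data": {"steps": [{"dx": 6,"dy": -20,"dz": 0,"roll": 0,"gripper": 20},{"dx": 17,"dy": -60,"dz": 0,"roll": 0,"gripper": 20},{"dx": 31,"dy": -110,"dz": 0,"roll": 0,"gripper": 20},{"dx": 45,"dy": -160,"dz": 0,"roll": 0,"gripper": 20},{"dx": 59,"dy": -210,"dz": 0,"roll": 0,"gripper": 20},{"dx": 73,"dy": -260,"dz": 0,"roll": 0,"gripper": 20},{"dx": 87,"dy": -310,"dz": 0,"roll": 0,"gripper": 20},{"dx": 101,"dy": -360,"dz": 0,"roll": 0,"gripper": 20},{"dx": 115,"dy": -410,"dz": 0,"roll": 0,"gripper": 20},{"dx": 129,"dy": -460,"dz": 0,"roll": 0,"gripper": 20},{"dx": 141,"dy": -502,"dz": 0,"roll": 0,"gripper": 20},{"dx": 147,"dy": -524,"dz": 0,"roll": 0,"gripper": 20}]}}

```text
time_s: 15.8
eef_pos: [0.6083, 0.1738, 0.3471]
tcp_rot: [3.141, 0.002, 0.047]
ft_force: [-0.7, -0.1, -1.2]
width: 0.0317
grasp_force: 39.8
```

Emit:
{"op": "servo_tool", "data": {"steps": [{"dx": 0,"dy": 0,"dz": 0,"roll": 0,"gripper": 20},{"dx": 0,"dy": 0,"dz": 25,"roll": 0,"gripper": 20},{"dx": 0,"dy": 0,"dz": 50,"roll": 0,"gripper": 20},{"dx": 0,"dy": 0,"dz": 55,"roll": 0,"gripper": 20},{"dx": 0,"dy": 0,"dz": 55,"roll": 0,"gripper": 20},{"dx": 0,"dy": 0,"dz": 55,"roll": 0,"gripper": 20}]}}

```text
time_s: 16.55
eef_pos: [0.609, 0.1709, 0.2947]
tcp_rot: [-3.141, -0.002, 0.044]
ft_force: [0.7, 0.8, 0.3]
width: 0.0319
grasp_force: 39.7
```

```bash
python3 -c "
from h import *
s=arm.get_image('scene')[:,:,::-1];t=arm.get_image('top')[:,:,::-1]
cv2.imwrite('pics/s2.png',s);cv2.imwrite('pics/t2.png',t)
a=arm.get_state();p=a['eef_pos'];print(p,a['tcp_rot'])
print(proj('scene',[[.609,.171,.132],p,p-[0,0,.14]]),proj('top',[[.609,.171,.132],p-[0,0,.14]]))
cv2.imwrite('pics/g.png',np.hstack([crop(s,215,120,66,100,6)[:,:396],crop(t,180,140,66,100,6)]))"
```

```text
[0.60895528 0.17107075 0.29431689] [-3.14135776e+00 -1.26661478e-03  4.46745829e-02]
[[238.45512769 249.90181559]
 [225.68718624 190.41095336]
 [236.89091422 242.68133653]] [[210.62304134 186.10386543]
 [207.90457685 184.27896144]]
```

View pics/g.png

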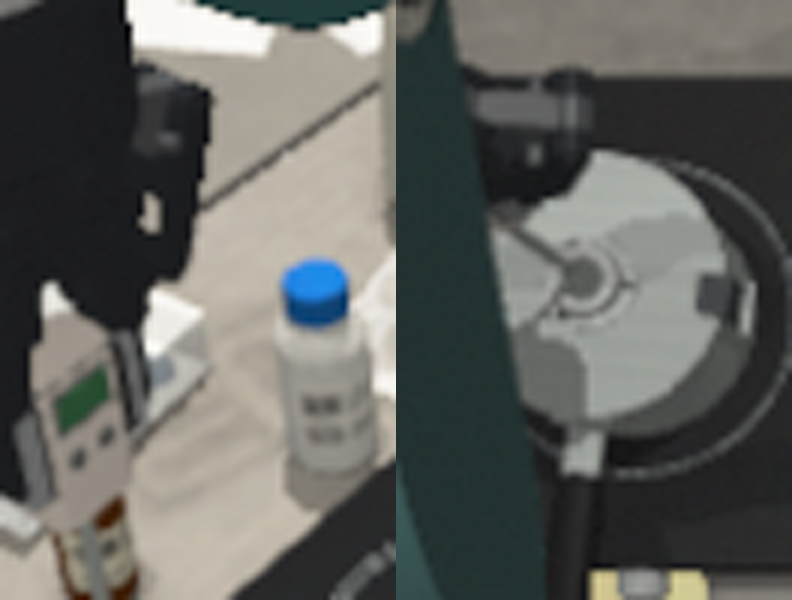

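Right half (top): the stem runs from (495,210) down to its tip near (570,270), just beside the bore centre (583,278), close to the prediction. The scene crop cut off the tip, so I'll use the last view on both tips, enlarged.

```bash
python3 -c "
from h import *
s=cv2.imread('pics/s2.png');t=cv2.imread('pics/t2.png')
cv2.imwrite('pics/i.png',np.hstack([crop(s,218,215,40,50,10),crop(t,190,165,40,50,10)]))"
```

```text
(no output)
```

View pics/i.png

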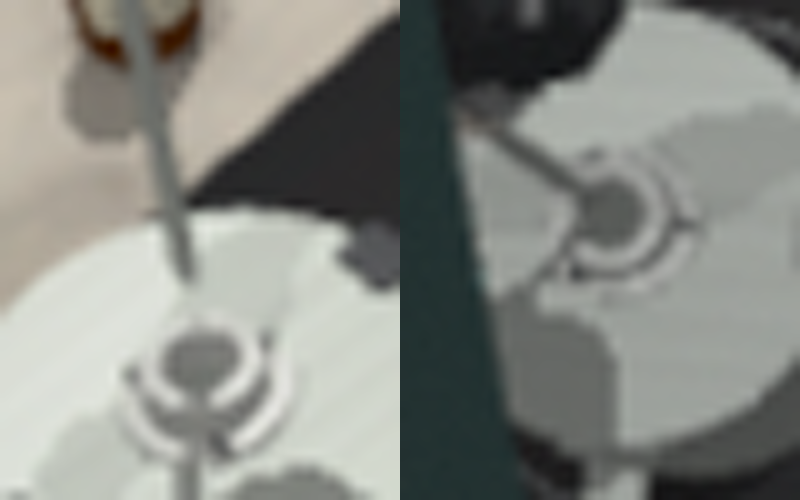

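Scene: tip at (186,280), bore centre at (201,361). Top: bore centre (608,210), tip near (585,190).

```bash
python3 -c "
from h import *
S=lambda u,v:np.array([218+(u+.5)/10-.5,215+(v+.5)/10-.5])
T=lambda u,v:np.array([190+(u-400+.5)/10-.5,165+(v+.5)/10-.5])
print('port',tri(S(201,361),T(608,210)),onz('scene',S(201,361),.132),onz('top',T(608,210),.132))
print('tip',tri(S(186,280),T(585,190)),onz('scene',S(186,280),.1543),onz('top',T(585,190),.1543))
q=proj('scene',[[.609,.171,z] for z in (.154,.18,.21)]);print((q-[218,215]+.5)*10)
q=proj('top',[[.609,.171,z] for z in (.154,.18,.21)]);print((q-[190,165]+.5)*10+[400,0])
"
```

```text
port (array([0.61054202, 0.17224559, 0.12974681]), np.float64(0.03559254738982531)) [0.60890326 0.17332881 0.132     ] [0.61022331 0.17168423 0.132     ]
tip (array([0.61085916, 0.17120736, 0.15342139]), np.float64(0.06793017377250976)) [0.61036401 0.1717067  0.1543    ] [0.61056022 0.1708654  0.1543    ]
[[194.23234908 282.53472573]
 [175.40721724 194.69013167]
 [152.65100435  88.50175008]]
[[584.7759807  197.861535  ]
 [551.89085508 175.26581896]
 [511.57467939 147.56415018]]
```

Emit:
{"op": "servo_tool", "data": {"steps": [{"dx": -0.7,"dy": -1.1,"dz": 0,"roll": 0,"gripper": 20},{"dx": -0.7,"dy": -1.1,"dz": 3,"roll": 0,"gripper": 20},{"dx": -0.7,"dy": -1.1,"dz": 9,"roll": 0,"gripper": 20},{"dx": -0.7,"dy": -1.1,"dz": 17,"roll": 0,"gripper": 20},{"dx": -0.7,"dy": -1.1,"dz": 26,"roll": 0,"gripper": 20},{"dx": -0.7,"dy": -1.1,"dz": 35,"roll": 0,"gripper": 20},{"dx": -0.7,"dy": -1.1,"dz": 44,"roll": 0,"gripper": 20},{"dx": -0.7,"dy": -1.1,"dz": 53,"roll": 0,"gripper": 20},{"dx": -0.7,"dy": -1.1,"dz": 62,"roll": 0,"gripper": 20},{"dx": -0.7,"dy": -1.1,"dz": 71,"roll": 0,"gripper": 20},{"dx": -0.7,"dy": -1.1,"dz": 78,"roll": 0,"gripper": 20},{"dx": -0.7,"dy": -1.1,"dz": 83,"roll": 0,"gripper": 20}]}}

```text
time_s: 18.15
eef_pos: [0.608, 0.1722, 0.2099]
tcp_rot: [3.142, 0.0, 0.045]
ft_force: [-0.7, -0.1, -0.3]
width: 0.0312
grasp_force: 39.7
```

Emit:
{"op": "servo_tool", "data": {"steps": [{"dx": 0,"dy": 0,"dz": 4,"roll": 0,"gripper": 20},{"dx": 0,"dy": 0,"dz": 7,"roll": 0,"gripper": 20},{"dx": 0,"dy": 0,"dz": 8,"roll": 0,"gripper": 20},{"dx": 0,"dy": 0,"dz": 8,"roll": 0,"gripper": 20},{"dx": 0,"dy": 0,"dz": 8,"roll": 0,"gripper": 20},{"dx": 0,"dy": 0,"dz": 8,"roll": 0,"gripper": 20},{"dx": 0,"dy": 0,"dz": 8,"roll": 0,"gripper": 20},{"dx": 0,"dy": 0,"dz": 8,"roll": 0,"gripper": 20}]}}

```text
time_s: 19.15
eef_pos: [0.608, 0.1722, 0.2023]
tcp_rot: [3.142, 0.0, 0.045]
ft_force: [0.3, 0.3, -0.8]
width: 0.0316
grasp_force: 39.7
```

```bash
python3 -c "
from h import *
s=arm.get_image('scene')[:,:,::-1];o=cv2.imread('pics/s2.png')
cv2.imwrite('pics/s3.png',s)
# gray profile of stem across rows just above the bore and lid shift check
g=s.astype(int).sum(2)//3
for r in range(238,256,2): print(r,g[r,226:250])
print(arm.get_state()['joint_vel'].round(4))
x=g[255:275,225:262].astype(np.float32);y=(o.astype(int).sum(2)//3)[255:275,225:262].astype(np.float32)
print('pot shift',cv2.phaseCorrelate(y,x))"
```

```text
238 [ 28  55  92 103 102  91 126 142 140 140 139 139 139 147 169 188 195 194
 193 192 193 193 194 195]
240 [175 157 125 113 127 142 147 144 140 139 140 154 178 193 195 194 194 194
 194 194 195 194 195 195]
242 [216 216 211 201 177 155 148 145 146 131 113 133 178 194 194 194 195 196
 195 195 195 194 193 190]
244 [218 219 219 219 218 213 192 182 191 165 123 107 167 195 195 196 196 196
 196 194 192 189 189 189]
246 [219 218 219 220 215 203 196 195 194 174 132 108 135 188 203 198 196 194
 190 189 189 189 192 194]
248 [219 221 222 215 201 195 195 201 205 190 141 109 106 136 154 182 204 178
 138 171 194 195 194 193]
250 [221 221 220 206 195 189 200 201 152 115 111 110 107 112 119 117 118 119
 124 155 171 187 194 197]
252 [219 213 202 197 148 141 190 196 146 110 112 110 109 106 112 117 119 116
 112 116 120 113 110 120]
254 [202 197 197 196 201 182 165 158 136 118 117 116 116 117 119 120 117 113
 112 118 124 123 126 128]
[ 0.0007 -0.0031 -0.0006  0.0019  0.0014  0.001 ]
pot shift ((0.41367716152869605, -0.4133844603837922), 0.2105846059322357)
```

```bash
python3 -c "
from rig import arm
print(arm.finish_job())"
```

```text
the job is handed in; nothing more can be done
None
```

I handed the job in after about 19 s. The pot was slid inside the rest ring and let go, and the thermometer is held still and upright, centred in the port to within about 1–2 mm. By arm position, its tip is about 20 mm above the pot's floor, with no contact force felt on the way in. The final depth centring was measured only just before lowering, because the top view was blocked. Both free-standing look-alike thermometers toppled onto the table during the run; I don't know why.

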